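Rock the gearbox shaft into mesh and bring the flange to its mark

TASK

Put the bench gearbox into gear: ease its black square knob down and rock it gently as needed until the hidden teeth drop into mesh and the knob goes fully home, never forcing it down on butting teeth and not dragging the steel flange round while only half in gear. Then, still in gear, turn the knob until the red line on the steel flange lines up with the yellow index block on the housing, let go, and leave the things lying around undisturbed.

Things in the scene. Friction and masses are not known exactly. Their poses are not given: they have to be found in the camera images.
- gearbox: Blue cast gearbox fixed to the bench, 210 x 170 mm and 100 mm high plus four corner feet; origin at the centre of its underside, z up along the vertical shaft axis, +x towards the yellow index block (32 x 12 x 14 mm, on the top face, its inner end 66 mm from the axis). A steel flange (124 mm across) lies on the housing, its top 114 mm above the bench, with a central hub (50 mm across, top at 120 mm) through which the shaft slides.
- knob_grip (a point): Centre of the black gear-change knob on top of the vertical shaft (on the shaft axis, half-way up the knob). The knob is a 40 x 40 mm square block 34 mm high; its flat sides look along this point's x and y, so it can be gripped across from above every quarter turn. In neutral its centre is 179 mm above the bench, fully home 155 mm. The shaft below it (27 mm thick) has a yellow band that shows while out of gear and is swallowed by the hub when home.
- selector (a joint): How far knob and shaft are pushed down (m): 0 neutral (up), hard stop at 0.024 fully home. Slides with about 3 N (friction, either way) and stays where it is left. The shaft's teeth meet the sprung ring's teeth at about 0.010; if they butt there the push grows at once to about 7 N, then by 1.2 N per mm. When they mesh the knob moves on with only about 3 N to the stop.
- spindle (a joint): Turn of knob and shaft in the gearbox (rad, counter-clockwise from above positive, no end stops, light when out of mesh). Zero: knob point's axes along the gearbox's. Shaft and ring mesh at four places per turn (every 1.571 rad), each with about 0.19 rad of free play; where these are relative to knob and flange is not visible and must be felt.
- flange (a joint): Turn of the steel output flange (rad, counter-clockwise from above positive, no end stops). Zero: its red radial line (34 x 10 mm) points at the yellow index block. Held by a drag of about 0.25 N m, it turns only when driven by the shaft in mesh (after the free play, about 0.19 rad) and stays where it is left; it must not be turned more than about 0.3 rad from its starting angle before the knob is fully home.
- red_line (a point): Middle of the red line on the flange top, 44 mm from the shaft axis, 115 mm above the bench.
- dog_ring (a joint): How far the sprung toothed ring hidden under the flange is pressed down by butting teeth (m): 0 at rest or when meshed; above 0.007 the teeth are being forced and are damaged. It is spring-loaded upward and snaps back to 0 as teeth mesh.
- wrench_mid (a point): Middle of a loose wrench lying on the bench near the gearbox; leave alone.
- jar_mid (a point): Centre of a loose red grease jar, 60 mm across and 75 mm high; leave alone.
- bearing_mid (a point): Centre of a loose steel bearing ring, 62 mm across and 16 mm high; leave alone.

How it is judged:
On the way:
1. the knob is fully home with the teeth in mesh (value of joint selector above 0.0215 m and value of joint dog_ring below 0.003 m), for 0.2 s.
At the end, for the whole second after the job is handed in: The gearbox is in gear: knob within 2.5 mm of fully home and the sprung ring up (less than 3 mm down), i.e. teeth meshed; the flange's red line is within 0.13 rad (7 degrees) of the yellow index block and the flange is still; the knob is released (all of step 1 and value of joint flange between -0.13 and 0.13 rad and velocity of joint flange between -0.05 and 0.05 rad/s); the robot touches nothing.
It fails at once if the teeth are forced: the sprung ring is pressed down more than 7 mm (value of joint dog_ring above 0.007 m).
It fails at once if the flange is dragged round (its red line moved more than 13 mm, about 0.3 rad) before the knob has gone home (value of joint selector below 0.0195 m and distance of red_line from where it was at the start of the episode above 0.013 m).
It fails at once if the wrench is pushed more than 30 mm (distance of wrench_mid from where it was at the start of the episode above 0.03 m).
It fails at once if the grease jar is pushed more than 30 mm (distance of jar_mid from where it was at the start of the episode above 0.03 m).
It fails at once if the bearing ring is pushed more than 30 mm (distance of bearing_mid from where it was at the start of the episode above 0.03 m).
It also fails if it takes over 51 s, if anything falls off the work surface, if the arm or the gripper's body presses on something with over 40 N, if the wrist force passes 120 N, or if a joint passes its speed limit or range.

ROBOT

A 6-joint arm with a two-finger parallel gripper is mounted at the origin on the work surface. World frame = base frame: x ahead of the robot, y to its left, z up, the work surface at z = 0. Lengths are in m, angles in rad, forces in N, time in s.
With the tool pointing down it reaches from about 0.3 to 0.775 m from the base axis. Payload 14.6 kg.
Tool frame: the origin (TCP) lies at the very end of the fingers, on their centre line; the grasp point (between the pads) lies 19 mm behind it (ctrl.hold_point_z is the z of the grasp point in the tool frame, in m); z points along the fingers, y is the direction in which the jaws open and shut (so a half turn about z gives the same grasp; the last joint's range is limited). The gripper opens to 94 mm and grips with 3 to 60 N. Pads are 16 mm wide; open, the fingers measure 119 mm over their backs; the gripper's body (75 mm by 177 mm) begins 78 mm behind the grasp point.
Start: joints at [1.039, 0.3, 1.521, -0, 1.321, -0.067], TCP at [0.247, 0.492, 0.205] pointing down, gripper open.
Joint ranges: [-3.03, 3.03], [-0.79, 2.21], [0.23, 2.52], [-1.04, 4.18], [0, 3.07], [-2.55, 2.55]. Speed limits (rad/s): [2.22, 2.22, 2.57, 3.14, 3.14, 3.14].

INTERFACE

Orientations are given as [roll, pitch, yaw] about the fixed x, y, z axes, in that order (R = Rz(yaw) Ry(pitch) Rx(roll)).
In Python, from station import ctrl, cams, hand_in gives the robot as it stands.
- The arm moves only by the tool servo_tool, never from a script. Its argument "rows" is a list of rows, each a list of 7 numbers: the shift along the world's x, y, z in m, then the turn, a rotation vector about the world's x, y, z in rad, then the gripper command: -1 is shut, 1 is fully open, values between are in proportion. A call has exactly 8 rows; each row is the pose to reach, as a shift and turn from the pose measured when the call began; what a row does not reach only later rows make up. A row lasts 1/12 s, in which the tool goes at most 41.7 mm and 7.16 degrees, less where a joint would pass 70% of its speed; a pose out of reach is approached as far as the arm can. A call with a gripper value outside its range is refused whole. The fingers move at their own pace and stop on an object; "newtons" is the grip in N (left out, the last holds). Time passes only in rows, so rows that repeat a pose let the fingers close, or fill a call up. It gives the time, the measured TCP pose, the force and the opening at its end, in the units of the state.
- ctrl.get_obs(): the state, without advancing time (a new reading comes with each control period).
- cams.camera(name): name is "scene" or "top" or "wrist"; returns a dict with "image" (400x640x3 uint8, red, green, blue), "depth" (400x640 float32, m along the optical axis (not along the pixel's ray), 0 where there is no reading), "fx", "fy", "cx", "cy" (pixels), "rvec" (rotation vector, rad) and "tvec" (3), from world to camera coordinates, as OpenCV has them; the wrist camera has in their place "hand_eye" (4x4, takes a point from camera to tool coordinates, whose origin is the TCP and whose axes are the flange's). Camera axes: x right, y down, z forward; pixel columns grow to the right and rows downward; lengths in m; the calibration is good to about 2 mm. A picture is of the moment at which its call begins: read the wrist's pose just before it.
- hand_in(): hands the job in, once; it reports no verdict.
Trained networks look in a picture, given as the dict that the camera call returned (one of the last four; its "shot" number tells which), for a name from the list of things; names that differ only in an ending like _2 or _b are one class to them, and where a whole thing is asked for, a point or a joint stands for the part that bears it (a point fixed in the world has none). Each returns a list of dicts, best first, with "p" (0 to 1); they miss things now and then, are a little off and sometimes report something else, mostly with a low value. They report only what shows in the picture. A call takes as long as a camera call.
- cams.spot_in(picture, name): "box" ([left, top, right, bottom] as shares, 0 to 1, of the picture: columns of its width, rows of its height, round what is visible of it).
- cams.place_of(picture, name): "at" ([column, row] as shares, 0 to 1, of the picture: columns of its width, rows of its height: a listed point, or the origin of a listed thing).
The state is a dict: "time_s": time; "qpos": joint angles; "joint_vel": joint speeds; "tau": joint torques, N m; "ee_pos": TCP position; "eef_rot": TCP orientation; "force": force on the tool from outside, world axes, zero at the start; "moment": the same for the moment, N m; "grip_width": finger opening in m.
Only numpy, scipy, OpenCV 4.12 (cv2) and the standard library are available. Lean on these libraries where they do the work, as an engineer would, in place of code of your own. Each camera call takes 0.05 s, during which the arm holds its last target.

## Working session

There is one attempt and no reset: what is moved stays moved. The work goes in short steps, Python scripts to look and compute and a tool call to move; the robot and the scene stay as the last step left them, time stands still between calls to the robot, and variables do not carry over. Pictures are saved under pics/ and viewed, and the job is handed in when it is done.

Besides the shell and the picture viewer there is one more tool, called after "Request:" as name(argument=value, ...), one argument or row to a line, values as JSON. servo_tool: Moves the arm, as the interface text tells. Its arguments: {"type":"object","properties":{"rows":{"type":"array"},"newtons":{"type":"number"}},"required":["rows"]}

```bash
ls; mkdir -p pics; cat > h.py <<'E'
import numpy as np, cv2
from station import ctrl, cams, hand_in
def ray(p,uv):
    R=cv2.Rodrigues(np.array(p["rvec"],float))[0]; t=np.array(p["tvec"],float).ravel()
    d=np.array([(uv[0]-p["cx"])/p["fx"],(uv[1]-p["cy"])/p["fy"],1.0])
    return -R.T@t, R.T@d
def at_z(p,uv,z):
    c,d=ray(p,uv); return c+d*(z-c[2])/d[2]
def proj(p,X):
    return cv2.projectPoints(np.array(X,float).reshape(-1,3),np.array(p["rvec"],float),np.array(p["tvec"],float),np.array([[p["fx"],0,p["cx"]],[0,p["fy"],p["cy"]],[0,0,1.]]),None)[0].reshape(-1,2)
def save(p,n): cv2.imwrite("pics/"+n,p["image"][:,:,::-1])
E
python3 - <<'E'
from h import *
o=ctrl.get_obs(); print({k:np.round(v,3) for k,v in o.items()}, ctrl.hold_point_z)
for n in ["top","scene"]:
    p=cams.camera(n); save(p,n+"1.png")
    for k in ["gearbox","knob_grip","red_line","wrench_mid","jar_mid","bearing_mid"]:
        r=cams.place_of(p,k)
        for q in r[:2]:
            uv=np.array(q["at"])*[640,400]
            z={"gearbox":0,"knob_grip":.179,"red_line":.115,"wrench_mid":.005,"jar_mid":.0375,"bearing_mid":.008}[k]
            print(n,k,round(q["p"],2),uv.round(1),at_z(p,uv,z).round(4))
E
```

```text
pics
{'time_s': np.float64(0.0), 'qpos': array([ 1.039,  0.3  ,  1.522,  0.   ,  1.321, -0.067]), 'joint_vel': array([ 0.   , -0.001,  0.002,  0.   ,  0.001, -0.001]), 'tau': array([ 0.0000e+00, -5.3181e+01, -3.5274e+01,  7.1000e-02,  2.4000e-02,
       -0.0000e+00]), 'ee_pos': array([0.246, 0.491, 0.205]), 'eef_rot': array([-3.14 , -0.   ,  2.677]), 'force': array([0.061, 0.539, 0.567]), 'moment': array([-0.031, -0.027, -0.051]), 'grip_width': np.float64(0.094)} -0.0188
top gearbox 0.74 [301.2 210.9] [0.5482 0.0849 0.    ]
top knob_grip 0.78 [296.2 192.4] [0.5511 0.0875 0.179 ]
top red_line 0.56 [278.3 199.4] [0.5523 0.1321 0.115 ]
top wrench_mid 0.74 [222.4 237.9] [0.4825 0.2844 0.005 ]
top jar_mid 0.56 [359.9 174.5] [ 0.6308 -0.0667  0.0375]
top bearing_mid 0.79 [383.2 233.3] [ 0.4836 -0.1216  0.008 ]
scene gearbox 0.83 [322.5 245.6] [0.5518 0.0865 0.    ]
scene knob_grip 0.7 [327.7 192. ] [0.5518 0.0994 0.179 ]
scene red_line 0.55 [331.  226.3] [0.5623 0.1322 0.115 ]
scene wrench_mid 0.91 [403.1 298.1] [0.4851 0.2915 0.005 ]
scene bearing_mid 0.53 [302.9 179.6] [ 0.4835 -0.1211  0.008 ]
```

```bash
python3 - <<'E'
import cv2
a=cv2.imread("pics/top1.png");b=cv2.imread("pics/scene1.png")
cv2.imwrite("pics/topz.png",cv2.resize(a[130:270,200:420],None,fx=3.6,fy=3.6,interpolation=cv2.INTER_CUBIC))
cv2.imwrite("pics/scenez.png",cv2.resize(b[130:310,220:440],None,fx=3.3,fy=3.3,interpolation=cv2.INTER_CUBIC))
E
```

```text
(no output)
```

View pics/topz.png

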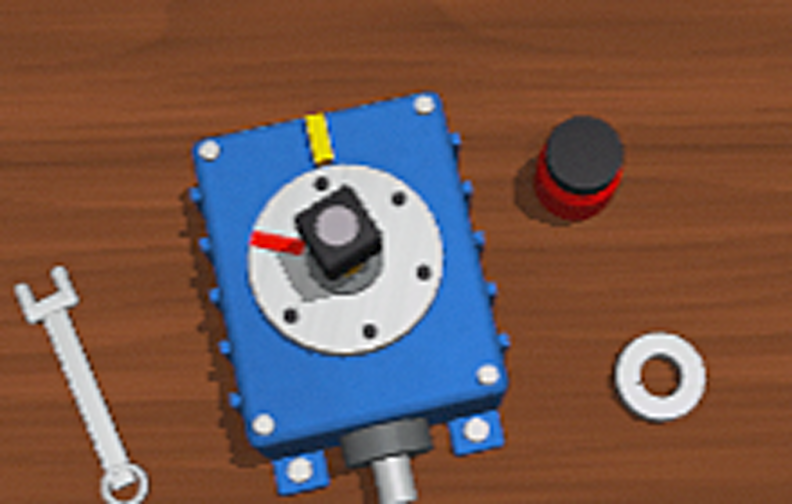

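View pics/scenez.png

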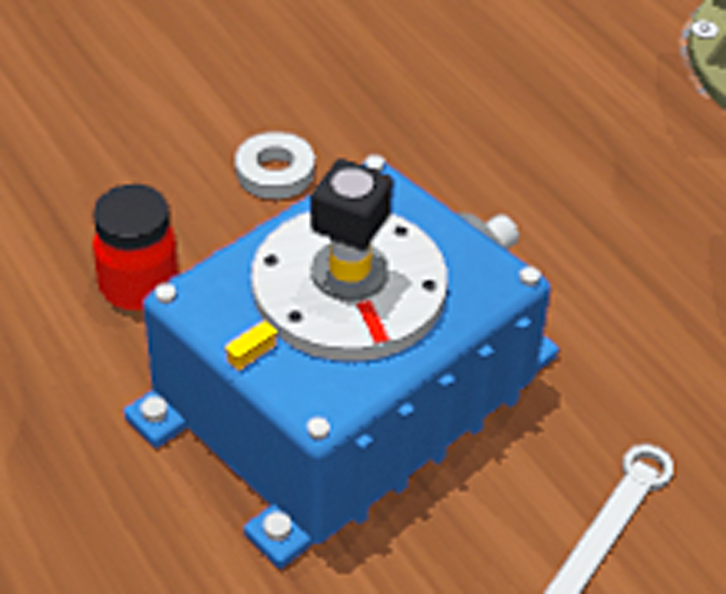

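```bash
cat > m.py <<'E'
from h import *
def meas(p,name,knobz):
    im=p["image"].astype(int); r,g,b=im[...,0],im[...,1],im[...,2]
    x0,x1,y0,y1=(260,325,150,235) if name=="top" else (285,365,170,245)
    win=np.zeros(r.shape,bool); win[y0:y1,x0:x1]=1
    out={}
    red=win&(r>150)&(g<70)&(b<70)
    yel=win&(r>150)&(g>130)&(b<90)
    if name=="top": yel[185:]=0
    else: yel[:,:]&=(np.arange(640)[None,:]<306)
    blk=win&(r<70)&(g<70)&(b<75)&(abs(r-b)<18)
    def med(m):
        v,u=np.nonzero(m); return np.array([u.mean(),v.mean()]),m.sum()
    for k,m,z in (("red",red,.115),("yel",yel,.112)):
        if m.sum(): c,n=med(m); out[k]=at_z(p,c,z); print(k,c.round(1),n,out[k].round(4))
    return red,yel,blk,out
E
python3 - <<'E'
from m import *
for n in ["top","scene"]:
    p=cams.camera(n); red,yel,blk,o=meas(p,n,.196)
    # depth based knob top
    D=p["depth"]; v,u=np.mgrid[0:400,0:640]
    R=cv2.Rodrigues(np.array(p["rvec"],float))[0]; t=np.array(p["tvec"],float).ravel()
    C=np.stack([(u-p["cx"])/p["fx"]*D,(v-p["cy"])/p["fy"]*D,D],-1)
    W=(C-t)@R
    near=(abs(W[...,0]-.55)<.12)&(abs(W[...,1]-.09)<.12)&(D>0)
    m=near&(W[...,2]>.185)&(W[...,2]<.21)
    P=W[m]; print("knob",m.sum(),P.mean(0).round(4),np.median(P[:,2]).round(4))
    rect=cv2.minAreaRect((P[:,:2]*1000).astype(np.float32)); print(rect)
    # housing top
    m=near&(abs(W[...,2]-.1)<.006); P=W[m]; print("house",m.sum(),np.median(P[:,2]),cv2.minAreaRect((P[:,:2]*1000).astype(np.float32)))
    m=near&(abs(W[...,2]-.114)<.004)&(p["image"].min(-1)>100); P=W[m]; print("flange",m.sum(),np.median(P[:,2]),cv2.minEnclosingCircle((P[:,:2]*1000).astype(np.float32)),cv2.minAreaRect((P[:,:2]*1000).astype(np.float32)))
E
```

```text
red [276.4 197.1] 50 [0.5579 0.1364 0.115 ]
yel [288.  167.7] 60 [0.6287 0.1096 0.112 ]
knob 345 [0.5473 0.092  0.19  ] 0.19
((548.2813720703125, 92.22843170166016), (40.43822479248047, 39.331146240234375), 31.475027084350586)
house 3861 0.09871809850771632 ((547.86474609375, 91.9544677734375), (208.43927001953125, 168.5384063720703), 11.419129371643066)
flange 1528 0.11298584513464752 ((564.2167358398438, 94.18013000488281), 77.33380126953125) ((551.2438354492188, 95.97930145263672), (131.92898559570312, 122.45528411865234), 48.59355163574219)
red [332.3 226.8] 50 [0.5608 0.1349 0.115 ]
yel [295.6 233. ] 75 [0.6315 0.1091 0.112 ]
knob 290 [0.5521 0.0953 0.1898] 0.1899
((550.4588623046875, 93.34020233154297), (41.35112762451172, 39.1356315612793), 32.867313385009766)
house 3289 0.09880111002459267 ((550.8857421875, 93.71058654785156), (210.00357055664062, 168.79698181152344), 10.602846145629883)
flange 1383 0.11293824729781438 ((566.3746948242188, 96.55059051513672), 78.56732177734375) ((556.5170288085938, 92.64059448242188), (117.84796142578125, 132.96702575683594), 56.532649993896484)
```

Request:
servo_tool(
  rows=[
    [0.03, -0.04, 0.03, 0, 0, 0.1, 1],
    [0.055, -0.07, 0.03, 0, 0, 0.2, 1],
    [0.08, -0.105, 0.03, 0, 0, 0.3, 1],
    [0.105, -0.138, 0.03, 0, 0, 0.4, 1],
    [0.13, -0.17, 0.03, 0, 0, 0.5, 1],
    [0.155, -0.203, 0.03, 0, 0, 0.6, 1],
    [0.18, -0.236, 0.03, 0, 0, 0.7, 1],
    [0.205, -0.27, 0.03, 0, 0, 0.8, 1],
  ],
  newtons=40,
)

```text
time_s: 1.47
ee_pos: [0.4447, 0.2302, 0.2357]
eef_rot: [3.142, 0.001, -2.801]
force: [0.4, 0.3, -0.4]
grip_width: 0.094
```

Request:
servo_tool(
  rows=[
    [0.026, -0.034, 0, 0, 0, 0.06, 1],
    [0.05, -0.066, 0, 0, 0, 0.11, 1],
    [0.073, -0.096, 0, 0, 0, 0.17, 1],
    [0.092, -0.121, 0, 0, 0, 0.22, 1],
    [0.105, -0.137, 0, 0, 0, 0.222, 1],
    [0.105, -0.137, 0, 0, 0, 0.222, 1],
    [0.105, -0.137, 0, 0, 0, 0.222, 1],
    [0.105, -0.137, 0, 0, 0, 0.222, 1],
  ],
)

```text
time_s: 2.13
ee_pos: [0.5493, 0.0938, 0.2356]
eef_rot: [3.141, 0.0, -2.579]
force: [-0.5, 0.4, 0.7]
grip_width: 0.0937
```

```bash
python3 - <<'E'
from h import *
o=ctrl.get_obs(); print({k:np.round(o[k],3) for k in ["qpos","ee_pos","eef_rot","force","moment"]})
p=cams.camera("wrist"); save(p,"w1.png"); print(np.array(p["hand_eye"]).round(3))
p=cams.camera("top"); save(p,"t2.png")
E
```

```text
{'qpos': array([ 0.103,  0.295,  1.457,  0.   ,  1.389, -2.03 ]), 'ee_pos': array([0.549, 0.094, 0.236]), 'eef_rot': array([ 3.141,  0.   , -2.579]), 'force': array([-0.523,  0.409,  0.701]), 'moment': array([0.1  , 0.025, 0.004])}
[[ 0.001 -0.958 -0.288  0.084]
 [ 1.     0.001  0.001 -0.   ]
 [-0.001 -0.288  0.958 -0.178]
 [ 0.     0.     0.     1.   ]]
```

View pics/w1.png

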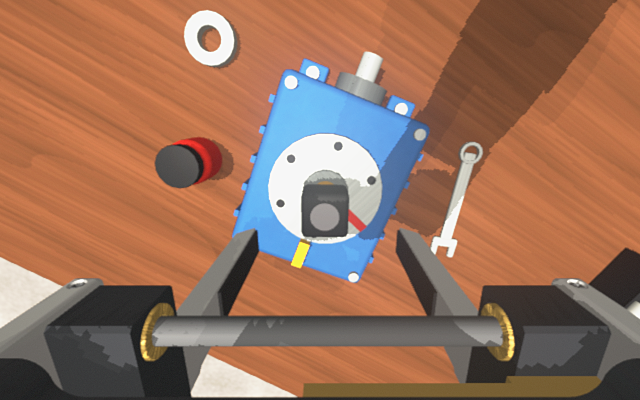

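```bash
python3 - <<'E'
from h import *
from scipy.spatial.transform import Rotation as Ro
o=ctrl.get_obs(); p=cams.camera("wrist"); print(p["fx"],p["cx"],p["cy"])
D=p["depth"]; v,u=np.mgrid[0:400,0:640]
C=np.stack([(u-p["cx"])/p["fx"]*D,(v-p["cy"])/p["fy"]*D,D,np.ones_like(D)],-1)
T=np.eye(4); T[:3,:3]=Ro.from_euler("xyz",o["eef_rot"]).as_matrix(); T[:3,3]=o["ee_pos"]
W=(C@np.array(p["hand_eye"]).T@T.T)[...,:3]
m=(D>0)&(abs(W[...,0]-.55)<.05)&(abs(W[...,1]-.09)<.05)&(W[...,2]>.18)&(W[...,2]<.21)
P=W[m]; print(m.sum(),np.median(P[:,2]),cv2.minAreaRect((P[:,:2]*1000).astype(np.float32)))
E
```

```text
287.5557750849582 326.9308922272992 197.741228516824
2188 0.18995465604293021 ((549.4552612304688, 90.8436508178711), (39.64289093017578, 39.93424987792969), 31.46824836730957)
```

Request:
servo_tool(
  rows=[
    [0, -0.001, -0.02, 0, 0, 0, 1],
    [0, -0.002, -0.04, 0, 0, 0, 1],
    [0, -0.002, -0.06, 0, 0, 0, 1],
    [0, -0.002, -0.075, 0, 0, 0, 1],
    [0, -0.002, -0.081, 0, 0, 0, 1],
    [0, -0.002, -0.081, 0, 0, 0, 1],
    [0, -0.002, -0.081, 0, 0, 0, 0.2],
    [0, -0.002, -0.081, 0, 0, 0, -0.4],
  ],
  newtons=40,
)

```text
time_s: 2.95
ee_pos: [0.5497, 0.0925, 0.1562]
eef_rot: [-3.141, 0.002, -2.578]
force: [0.1, 0.7, 0.6]
grip_width: 0.0843
```

Request:
servo_tool(
  rows=[
    [0, 0, 0, 0, 0, 0, -1],
    [0, 0, 0, 0, 0, 0, -1],
    [0, 0, 0, 0, 0, 0, -1],
    [0, 0, 0, 0, 0, 0, -1],
    [0, 0, 0, 0, 0, 0, -1],
    [0, 0, 0, 0, 0, 0, -1],
    [0, 0, 0, 0, 0, 0, -1],
    [0, 0, 0, 0, 0, 0, -1],
  ],
)

```text
time_s: 3.62
ee_pos: [0.5502, 0.0919, 0.1564]
eef_rot: [-3.14, 0.003, -2.578]
force: [3.3, -4.0, -0.0]
grip_width: 0.0397
```

```bash
cat > s.py <<'E'
from h import *
o=ctrl.get_obs(); print({k:np.round(o[k],4) for k in ["qpos","ee_pos","eef_rot","force","moment","grip_width"]})
E
python3 s.py
```

```text
{'qpos': array([ 1.0010e-01,  3.5900e-01,  1.5606e+00, -5.0000e-04,  1.2183e+00,
       -2.0340e+00]), 'ee_pos': array([0.5502, 0.0919, 0.1564]), 'eef_rot': array([-3.1395e+00,  3.1000e-03, -2.5781e+00]), 'force': array([ 3.2814, -3.9905, -0.0075]), 'moment': array([-0.4802, -0.5791, -0.0195]), 'grip_width': np.float64(0.0397)}
```

Request:
servo_tool(
  rows=[
    [0.0005, -0.0005, -0.0005, 0, 0, 0, -1],
    [0.0005, -0.0005, -0.001, 0, 0, 0, -1],
    [0.0005, -0.0005, -0.0015, 0, 0, 0, -1],
    [0.0005, -0.0005, -0.002, 0, 0, 0, -1],
    [0.0005, -0.0005, -0.0025, 0, 0, 0, -1],
    [0.0005, -0.0005, -0.003, 0, 0, 0, -1],
    [0.0005, -0.0005, -0.003, 0, 0, 0, -1],
    [0.0005, -0.0005, -0.003, 0, 0, 0, -1],
  ],
)

```text
time_s: 4.28
ee_pos: [0.5503, 0.0919, 0.1532]
eef_rot: [-3.141, 0.003, -2.578]
force: [-4.8, 3.4, 2.4]
grip_width: 0.0398
```

```bash
python3 s.py
```

```text
{'qpos': array([ 9.9700e-02,  3.6290e-01,  1.5629e+00,  3.0000e-04,  1.2130e+00,
       -2.0350e+00]), 'ee_pos': array([0.5503, 0.0919, 0.1532]), 'eef_rot': array([-3.1406e+00,  2.6000e-03, -2.5778e+00]), 'force': array([-4.7513,  3.4104,  2.4167]), 'moment': array([ 0.8991,  0.8665, -0.0383]), 'grip_width': np.float64(0.0398)}
```

Request:
servo_tool(
  rows=[
    [0, 0, -0.0005, 0, 0, 0, -1],
    [0, 0, -0.001, 0, 0, 0, -1],
    [0, 0, -0.0015, 0, 0, 0, -1],
    [0, 0, -0.002, 0, 0, 0, -1],
    [0, 0, -0.002, 0, 0, 0, -1],
    [0, 0, -0.002, 0, 0, 0, -1],
    [0, 0, -0.002, 0, 0, 0, -1],
    [0, 0, -0.002, 0, 0, 0, -1],
  ],
)

```text
time_s: 4.95
ee_pos: [0.5502, 0.0919, 0.1512]
eef_rot: [-3.141, 0.002, -2.578]
force: [-2.1, 1.2, 1.9]
grip_width: 0.0399
```

Request:
servo_tool(
  rows=[
    [0, 0, -0.0005, 0, 0, 0, -1],
    [0, 0, -0.001, 0, 0, 0, -1],
    [0, 0, -0.0015, 0, 0, 0, -1],
    [0, 0, -0.002, 0, 0, 0, -1],
    [0, 0, -0.002, 0, 0, 0, -1],
    [0, 0, -0.002, 0, 0, 0, -1],
    [0, 0, -0.002, 0, 0, 0, -1],
    [0, 0, -0.002, 0, 0, 0, -1],
  ],
)

```text
time_s: 5.62
ee_pos: [0.5503, 0.0919, 0.1497]
eef_rot: [-3.141, 0.003, -2.578]
force: [-4.8, 0.7, 7.3]
grip_width: 0.0397
```

Request:
servo_tool(
  rows=[
    [0, 0, -0.0005, 0, 0, 0, -1],
    [0, 0, -0.001, 0, 0, -0.02, -1],
    [0, 0, -0.0015, 0, 0, -0.05, -1],
    [0, 0, -0.0015, 0, 0, -0.08, -1],
    [0, 0, -0.0015, 0, 0, -0.11, -1],
    [0, 0, -0.0015, 0, 0, -0.14, -1],
    [0, 0, -0.0015, 0, 0, -0.16, -1],
    [0, 0, -0.0015, 0, 0, -0.16, -1],
  ],
)

```text
time_s: 6.28
ee_pos: [0.5504, 0.0918, 0.1488]
eef_rot: [-3.14, 0.003, -2.739]
force: [-4.9, -0.4, 8.7]
grip_width: 0.0397
```

```bash
python3 s.py
```

```text
{'qpos': array([ 9.9800e-02,  3.6710e-01,  1.5680e+00, -4.0000e-04,  1.2030e+00,
       -1.8733e+00]), 'ee_pos': array([0.5504, 0.0918, 0.1488]), 'eef_rot': array([-3.1402,  0.0033, -2.7392]), 'force': array([-4.9192, -0.3966,  8.6837]), 'moment': array([0.3002, 1.171 , 0.0573]), 'grip_width': np.float64(0.0397)}
```

Request:
servo_tool(
  rows=[
    [0, 0, -0.001, 0, 0, -0.02, -1],
    [0, 0, -0.001, 0, 0, -0.04, -1],
    [0, 0, -0.001, 0, 0, -0.07, -1],
    [0, 0, -0.001, 0, 0, -0.1, -1],
    [0, 0, -0.001, 0, 0, -0.13, -1],
    [0, 0, -0.001, 0, 0, -0.15, -1],
    [0, 0, -0.001, 0, 0, -0.16, -1],
    [0, 0, -0.001, 0, 0, -0.16, -1],
  ],
)

```text
time_s: 6.95
ee_pos: [0.5504, 0.0917, 0.1478]
eef_rot: [-3.14, 0.003, -2.899]
force: [-3.0, 0.3, 3.1]
grip_width: 0.0404
```

Request:
servo_tool(
  rows=[
    [0, 0, -0.0005, 0, 0, 0, -1],
    [0, 0, -0.001, 0, 0, 0, -1],
    [0, 0, -0.0015, 0, 0, 0, -1],
    [0, 0, -0.002, 0, 0, 0, -1],
    [0, 0, -0.0025, 0, 0, 0, -1],
    [0, 0, -0.003, 0, 0, 0, -1],
    [0, 0, -0.003, 0, 0, 0, -1],
    [0, 0, -0.003, 0, 0, 0, -1],
  ],
)

```text
time_s: 7.62
ee_pos: [0.5504, 0.0917, 0.1447]
eef_rot: [-3.14, 0.003, -2.899]
force: [-2.4, -0.5, 1.0]
grip_width: 0.0399
```

```bash
python3 s.py
```

```text
{'qpos': array([ 1.0000e-01,  3.7160e-01,  1.5721e+00, -1.2000e-03,  1.1946e+00,
       -1.7126e+00]), 'ee_pos': array([0.5504, 0.0917, 0.1447]), 'eef_rot': array([-3.1400e+00,  3.1000e-03, -2.8993e+00]), 'force': array([-2.4173, -0.4962,  0.9673]), 'moment': array([0.3792, 0.4372, 0.0125]), 'grip_width': np.float64(0.0399)}
```

Request:
servo_tool(
  rows=[
    [0, 0, -0.001, 0, 0, 0, -1],
    [0, 0, -0.002, 0, 0, 0, -1],
    [0, 0, -0.003, 0, 0, 0, -1],
    [0, 0, -0.004, 0, 0, 0, -1],
    [0, 0, -0.005, 0, 0, 0, -1],
    [0, 0, -0.006, 0, 0, 0, -1],
    [0, 0, -0.007, 0, 0, 0, -1],
    [0, 0, -0.0075, 0, 0, 0, -1],
  ],
)

```text
time_s: 8.28
ee_pos: [0.5504, 0.0917, 0.1371]
eef_rot: [-3.14, 0.003, -2.899]
force: [-4.3, 1.0, 8.8]
grip_width: 0.0397
```

Request:
servo_tool(
  rows=[
    [0, 0, -0.0005, 0, 0, 0, -1],
    [0, 0, -0.001, 0, 0, 0, -1],
    [0, 0, -0.0015, 0, 0, 0, -1],
    [0, 0, -0.002, 0, 0, 0, -1],
    [0, 0, -0.002, 0, 0, 0, -1],
    [0, 0, -0.002, 0, 0, 0, -1],
    [0, 0, -0.002, 0, 0, 0, -1],
    [0, 0, -0.002, 0, 0, 0, -1],
  ],
)

```text
time_s: 8.95
ee_pos: [0.5505, 0.0918, 0.1369]
eef_rot: [-3.14, 0.004, -2.899]
force: [-10.5, -0.7, 21.2]
grip_width: 0.0397
```

```bash
python3 s.py
```

```text
{'qpos': array([ 1.0010e-01,  3.7970e-01,  1.5804e+00, -1.2000e-03,  1.1769e+00,
       -1.7126e+00]), 'ee_pos': array([0.5505, 0.0918, 0.1369]), 'eef_rot': array([-3.1398,  0.0044, -2.8993]), 'force': array([-10.4929,  -0.6991,  21.2296]), 'moment': array([ 0.1572,  2.3149, -0.0229]), 'grip_width': np.float64(0.0397)}
```

Request:
servo_tool(
  rows=[
    [0, 0, 0, 0, 0, -0.11, -1],
    [0, 0, 0, 0, 0, -0.22, -1],
    [0, 0, 0, 0, 0, -0.33, -1],
    [0, 0, 0, 0, 0, -0.44, -1],
    [0, 0, 0, 0, 0, -0.55, -1],
    [0, 0, 0, 0, 0, -0.66, -1],
    [0, 0, 0, 0, 0, -0.76, -1],
    [0, 0, 0, 0, 0, -0.8, -1],
  ],
)

```text
time_s: 9.62
ee_pos: [0.5504, 0.0913, 0.1371]
eef_rot: [-3.139, 0.005, 2.578]
force: [-6.7, -2.7, 6.3]
grip_width: 0.0397
```

```bash
python3 s.py; python3 - <<'E'
from m import *
for n in ["top","scene"]:
    p=cams.camera(n); save(p,n+"3.png"); red,yel,blk,o=meas(p,n,.196)
    if "red" in o:
        d=o["red"][:2]-[.5502,.0922]; print(n,np.hypot(*d),np.arctan2(d[1],d[0])-.197)
a=cv2.imread("pics/top3.png");b=cv2.imread("pics/scene3.png")
cv2.imwrite("pics/z3.png",np.hstack([cv2.resize(a[130:270,230:360],None,fx=3,fy=3),cv2.resize(b[140:280,250:380],None,fx=3,fy=3)]))
E
```

```text
{'qpos': array([ 0.1011,  0.3806,  1.5786, -0.0052,  1.1805, -0.9042]), 'ee_pos': array([0.5504, 0.0913, 0.1371]), 'eef_rot': array([-3.139 ,  0.0046,  2.5782]), 'force': array([-6.6807, -2.7324,  6.3252]), 'moment': array([-0.2322,  1.0056,  0.254 ]), 'grip_width': np.float64(0.0397)}
red [320.7 227.3] 46 [0.5817 0.1239 0.115 ]
yel [295.6 233.5] 81 [0.6322 0.1101 0.112 ]
scene 0.04469788181388888 0.5907096471864011
```

View pics/z3.png

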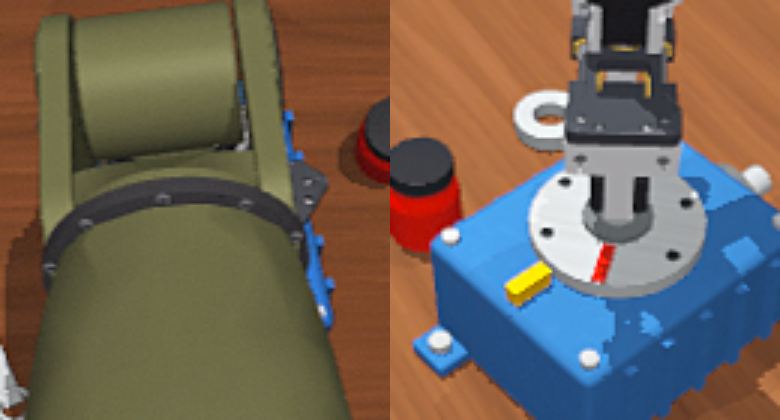

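Request:
servo_tool(
  rows=[
    [0, 0, 0, 0, 0, -0.1, -1],
    [0, 0, 0, 0, 0, -0.2, -1],
    [0, 0, 0, 0, 0, -0.3, -1],
    [0, 0, 0, 0, 0, -0.4, -1],
    [0, 0, 0, 0, 0, -0.5, -1],
    [0, 0, 0, 0, 0, -0.56, -1],
    [0, 0, 0, 0, 0, -0.58, -1],
    [0, 0, 0, 0, 0, -0.58, -1],
  ],
)

```text
time_s: 10.38
ee_pos: [0.5502, 0.091, 0.1371]
eef_rot: [-3.138, 0.005, 2.001]
force: [-6.9, -1.8, 5.4]
grip_width: 0.0397
```

```bash
python3 s.py; python3 - <<'E'
from m import *
for n in ["scene"]:
    p=cams.camera(n); save(p,n+"4.png"); red,yel,blk,o=meas(p,n,.196)
    for k in ("red","yel"):
        d=o[k][:2]-[.5509,.0935]; print(k,np.hypot(*d),np.arctan2(d[1],d[0]))
b=cv2.imread("pics/scene4.png")
cv2.imwrite("pics/z4.png",cv2.resize(b[170:280,260:380],None,fx=5,fy=5))
E
```

```text
{'qpos': array([ 0.101 ,  0.382 ,  1.5765, -0.0061,  1.1847, -0.3264]), 'ee_pos': array([0.5502, 0.091 , 0.1371]), 'eef_rot': array([-3.1383,  0.0049,  2.0005]), 'force': array([-6.8929, -1.7948,  5.4024]), 'moment': array([-0.0927,  0.847 ,  0.1782]), 'grip_width': np.float64(0.0397)}
red [310.  222.6] 44 [0.5938 0.102  0.115 ]
yel [295.6 233.4] 82 [0.632 0.11  0.112]
red 0.04377785274144539 0.19492624917712312
yel 0.0827642343560058 0.20066410146403343
```

View pics/z4.png

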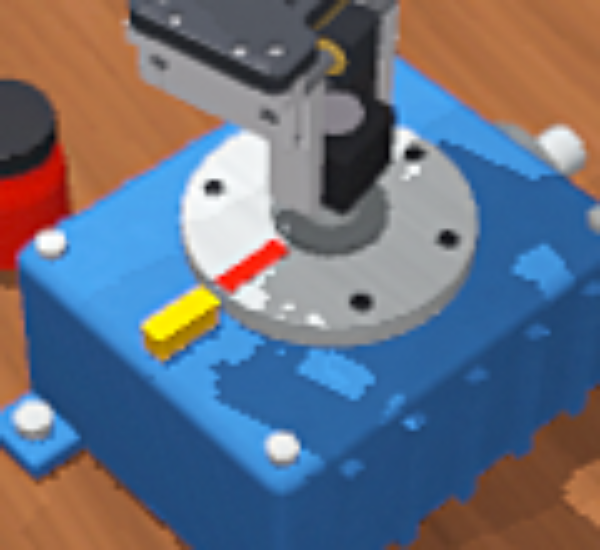

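Request:
servo_tool(
  rows=[
    [0, 0, 0, 0, 0, 0, -1],
    [0, 0, 0, 0, 0, 0, 0.3],
    [0, 0, 0, 0, 0, 0, 1],
    [0, 0, 0, 0, 0, 0, 1],
    [0, 0, 0, 0, 0, 0, 1],
    [0, 0, 0, 0, 0, 0, 1],
    [0, 0, 0, 0, 0, 0, 1],
    [0, 0, 0, 0, 0, 0, 1],
  ],
)

```text
time_s: 11.1
ee_pos: [0.5502, 0.091, 0.1371]
eef_rot: [-3.138, 0.005, 2.002]
force: [0.6, -0.3, 0.5]
grip_width: 0.0831
```

Request:
servo_tool(
  rows=[
    [0, 0, 0.01, 0, 0, 0, 1],
    [0, 0, 0.03, 0, 0, 0, 1],
    [0, 0, 0.05, 0, 0, 0, 1],
    [0, 0, 0.08, 0, 0, 0, 1],
    [0, 0, 0.11, 0, 0, 0, 1],
    [0, 0, 0.13, 0, 0, 0, 1],
    [0, 0, 0.14, 0, 0, 0, 1],
    [0, 0, 0.14, 0, 0, 0, 1],
  ],
)

```text
time_s: 11.77
ee_pos: [0.5507, 0.0911, 0.2796]
eef_rot: [3.141, 0.006, 2.002]
force: [0.2, 1.2, -0.3]
grip_width: 0.0935
```

```bash
python3 s.py; python3 - <<'E'
from m import *
for n in ["scene"]:
    p=cams.camera(n); save(p,n+"5.png"); red,yel,blk,o=meas(p,n,.196)
    for k in ("red","yel"):
        d=o[k][:2]-[.5509,.0935]; print(k,np.hypot(*d),np.arctan2(d[1],d[0]))
D=p["depth"]; v,u=np.mgrid[0:400,0:640]
R=cv2.Rodrigues(np.array(p["rvec"],float))[0]; t=np.array(p["tvec"],float).ravel()
W=(np.stack([(u-p["cx"])/p["fx"]*D,(v-p["cy"])/p["fy"]*D,D],-1)-t)@R
m=(abs(W[...,0]-.55)<.02)&(abs(W[...,1]-.093)<.02)&(W[...,2]>.15)&(W[...,2]<.2); print(m.sum(),np.percentile(W[m][:,2],[50,80,95]))
b=cv2.imread("pics/scene5.png")
cv2.imwrite("pics/z5.png",cv2.resize(b[130:310,220:440],None,fx=3.3,fy=3.3))
E
```

```text
{'qpos': array([ 0.101 ,  0.2725,  1.3851, -0.0057,  1.4817, -0.3294]), 'ee_pos': array([0.5507, 0.0911, 0.2796]), 'eef_rot': array([3.1413, 0.0061, 2.0016]), 'force': array([ 0.1834,  1.1773, -0.3484]), 'moment': array([0.021 , 0.0588, 0.0347]), 'grip_width': np.float64(0.0935)}
red [309.9 222.7] 43 [0.5941 0.1019 0.115 ]
yel [295.6 233.4] 82 [0.632 0.11  0.112]
red 0.04402380308482652 0.19313251706937662
yel 0.0827642343560058 0.20066410146403343
320 [0.17027598 0.17202451 0.1728146 ]
```

View pics/z5.png

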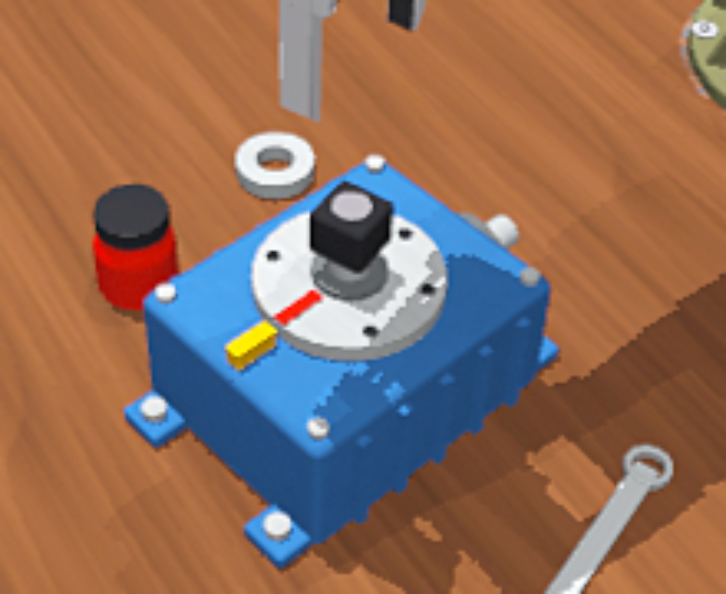

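```bash
python3 -c "
from station import hand_in; print(hand_in())"
```

```text
the job is handed in; nothing more can be done
None
```

The gearbox is in gear, the red line points at the yellow index block, and I handed the job in at about 12 s. `hand_in()` gave no verdict, so these are my own checks.

- **Meshing:** I gripped the knob and eased it down until the teeth butted at about 7–9 N. I then rocked it about 0.3 rad clockwise in two small steps until the push dropped to 3 N or less. From there it slid freely to the hard stop, where the push rose to 21 N.
- **Lining up:** Still in gear, I turned it clockwise in two moves with a camera check after each, then opened the gripper and lifted straight up.
- **Alignment:** In the last scene picture the red line is at 0.193 rad and the index block at 0.201 rad. That is about 0.01 rad apart, against the allowed 0.13.
- **Knob height:** The knob top reads about 0.172 m, which is its fully home height. The yellow band is hidden in the hub.
- **Surroundings:** The gripper is well clear of the knob. The wrench, jar and bearing look unmoved in the picture, but I did not re-measure their positions.

At the start, all three cameras put the knob about 5 mm below the stated neutral height. That fits the 19 mm it travelled to the stop, so the selector apparently started slightly pushed down.

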